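# Hang a dowel in a cube mould for casting

## Task

Get the blue steel cube mould ready for casting a dowel into it: lay the flat steel guide bar gently across two opposite walls of the mould, square to them and with its hole over the middle of the mould, and let go of it. Then pull the long steel dowel out of the wooden rack, carry it over the things on the bench and lower it upright through the guide bar's hole until its foot hangs about 12 mm clear of the mould's floor, in the middle, touching neither the mould nor the guide bar. Finish while still holding it there in the gripper, quite still, so that the mix can be cast around it, and leave the other things on the bench and the short copper bar in the rack where they are.

Things in the scene. Friction and masses are not known exactly. Their poses are not given: they have to be found in the camera images.
- mould: Fixed blue steel mould for 100 mm cubes, bright rim and inside. Base plate 156 x 156 x 12 mm; walls 8 mm thick round an open 100 x 100 mm cavity, 116 x 116 mm outside. Origin: centre of the underside, on the bench; x and y square to the walls, z up. Flat rim 112 mm above the origin. Bolted flanges at two diagonal corners reach 21 mm out and end 17 mm below the rim.
- mould_floor (a point): Centre of the mould's inner floor, 12 mm above the bench and 100 mm below the rim.
- guide_hole (a point): Centre of the guide bar's hole at the top of the boss, 18 mm above the bar's underside.
- guide: Loose steel bar, 0.5 kg: 180 (x) x 44 (y) x 8 mm, with a red boss 44 x 44 mm, 10 mm high, on its middle (18 mm thick there) and an upright 26 mm round hole through both. A thumbscrew 11 mm across sticks out of the boss along +x, to 44 mm from the middle. Origin: underside, under the hole; x along the bar, z up. Starts flat on the bench, boss up; can be pinched across the boss, 44 mm.
- rack: Fixed wooden rack 160 x 70 x 60 mm (x, y, z), origin at the centre of its underside, on the bench. Two upright blind holes 50 mm deep, their floor 10 mm above the bench: the dowel stands in the one at x = -40 mm, the short copper bar in the one at x = +40 mm.
- dowel: Loose dark steel dowel bar, 16 mm diameter, 200 mm long, about 0.3 kg, with thin bright ribs on its lower 140 mm and a smooth top. Origin: centre of its foot (lower end); z along it towards its top. It stands loosely upright in the rack with its foot 10 mm above the bench and its top 210 mm above the bench, its upper 150 mm free.
- shortbar: Bystander: copper-coloured ribbed bar, 12 mm diameter, 110 mm long, standing in the rack's other hole, its top 120 mm above the bench. Origin: its foot.
- proctor: Bystander and obstacle: round aluminium soil mould, 110 mm diameter and 135 mm high, open at the top, on a dark steel base 130 mm across, 3.5 kg, standing between the mould and the rack. Origin: centre of its underside.
- bowl: Bystander: white bowl 110 mm across, 50 mm high. Origin: centre of its underside.
- sieve: Bystander: brass test sieve 100 mm across, 40 mm high. Origin: centre of its underside.
Not all that is in view belongs to the job. What is meant by the dowel is not red, and is the smaller of those in its own colour. What is shaped like the mould but pink is not meant.

How it is judged:
By the outcome, as a careful person would: the job done as asked, in the order asked, and still so for the second after the job is handed in, while the arm keeps its last pose, push and grip.
It also fails if it takes over 64 s, if anything falls off the work surface, if the arm or the gripper's body presses on something with over 40 N, if the wrist force passes 120 N, or if a joint passes its speed limit or range.

## Robot

A 7-joint arm with a two-finger parallel gripper is mounted at the origin on the work surface. World frame = base frame: x ahead of the robot, y to its left, z up, the work surface at z = 0. Lengths are in m, angles in rad, forces in N, time in s.
With the tool pointing down it reaches from about 0.4 to 0.85 m from the base axis. Payload 10.4 kg.
Tool frame: the origin (TCP) lies at the very end of the fingers, on their centre line; the grasp point (between the pads) lies 19 mm behind it; z points along the fingers, y is the line along which they close (so a half turn about z gives the same grasp; the last joint's range is limited). The gripper opens to 87 mm and grips with 3 to 60 N. Pads are 19 mm wide; open, the fingers measure 117 mm over their backs; the gripper's body (75 mm by 190 mm) begins 51 mm behind the grasp point.
Start: joints at [1.209, 0.332, -0.065, 1.46, 0.022, 1.35, -0.088], TCP at [0.208, -0.589, 0.198] pointing down, gripper open.
Joint ranges: [-2.6, 2.6], [-0.5, 2.12], [-1.47, 1.34], [0.16, 2.42], [-1.27, 4.41], [0.06, 2.06], [-2.6, 2.6]. Speed limits (rad/s): [2.22, 2.22, 2.79, 2.79, 3.14, 3.14, 3.14].

## Interface

Orientations are given as a unit quaternion [x, y, z, w].
In Python, from bench import * gives the robot as it stands.
- The arm moves only by the tool carry_out, never from a script. Its argument "deltas" is a list of rows, each an object with "hand": the finger opening in mm, from 0 to 87; "dp": the shift along the tool's x, y, z each as a share of 250 mm, from -1 to 1, a list of three; "spin": the turn about the tool's z as a share of pi rad, from -1 to 1. In form: [{"hand": hand, "dp": [dx, dy, dz], "spin": spin}, ...]. A call has 1 to 20 rows; each row is the pose to reach, as a shift and turn from the pose commanded when the call began, along the tool's axes at that moment, turning the shorter way round; what a row does not reach only later rows make up. A row lasts 1/10 s, in which the tool goes at most 50 mm and 8.59 degrees, less where a joint would pass 70% of its speed; a pose out of reach is approached as far as the arm can. A call with a number of a shift or a turn outside -1 to 1 is refused whole. A call with a gripper value outside its range is refused whole. The fingers move at their own pace and stop on an object; "force" is the grip in N (left out, the last holds). Time passes only in rows, so rows that repeat a pose let the fingers close. It gives the time, the measured TCP pose, the force, the opening and the grip force at its end, in the units of the state.
- read_state(): the state, without advancing time (a new reading comes with each control period).
- camera(name): name is "scene" or "top" or "wrist"; returns the picture (420x560x3 uint8, red, green, blue); there is no depth.
- get_calibration(name): a dict with "fx", "fy", "cx", "cy" (pixels), "k1" (the pictures are not rectified: a ray, as slopes to the right and down, at radius r is drawn at 1 + k1 r^2 times it, then the intrinsics apply), "R" (3x3) and "t" (3): a world point X has camera coordinates R X + t; the wrist camera has in their place "mount" (4x4, takes a point from camera to tool coordinates, whose origin is the TCP and whose axes are the flange's). Camera axes: x right, y down, z forward; pixel columns grow to the right and rows downward; lengths in m; the calibration is good to about 2 mm. A picture is of the moment at which its call begins: read the wrist's pose just before it. get_calibration takes no time and is no camera call.
- close_job(): hands the job in; it is judged then, once.
The state is a dict: "time": time; "joint_positions": joint angles; "joint_vel": joint speeds; "joint_torque": joint torques, N m; "ee_pos": TCP position; "eef_rot": TCP orientation; "ft_force": force on the tool from outside, world axes, zero at the start; "torque": the same for the moment, N m; "width": finger opening in m; "grip_force": force on a finger pad.
Only numpy, scipy, OpenCV 4.12 (cv2) and the standard library are available. Lean on these libraries where they do the work, as an engineer would, in place of code of your own. Each camera call takes 0.05 s, during which the arm holds its last target. There are 200 camera calls.

## Working session

There is one attempt and no reset: what is moved stays moved. The work goes in short steps, Python scripts to look and compute and a tool call to move; the robot and the scene stay as the last step left them, time stands still between calls to the robot, and variables do not carry over. Pictures are saved under pics/ and viewed, at most 10 in all, crops included, and the job is handed in when it is done.

Besides the shell and the picture viewer there is one more tool, called after "Emit:" in YAML: its name, and indented under it one key for each argument. carry_out: Moves the arm, as the interface text tells. Its arguments: {"type":"object","properties":{"deltas":{"type":"array","items":{"type":"object","properties":{"hand":{"type":"number"},"dp":{"type":"array","items":{"type":"number","minimum":-1,"maximum":1}},"spin":{"type":"number","minimum":-1,"maximum":1}}}},"force":{"type":"number"}},"required":["deltas"]}

```bash
mkdir -p pics; ls; cat > h.py <<'E'
from bench import *
import numpy as np, cv2
from scipy.spatial.transform import Rotation as Ro
def save(n,im): cv2.imwrite('pics/'+n+'.png',im[:,:,::-1])
def camRt(name,st=None):
    c=get_calibration(name)
    if name!='wrist': return c,np.array(c['R']),np.array(c['t'])
    T=np.eye(4);T[:3,:3]=Ro.from_quat(st['eef_rot']).as_matrix();T[:3,3]=st['ee_pos']
    M=np.linalg.inv(T@np.array(c['mount'])); return c,M[:3,:3],M[:3,3]
def ray(uv,cal):
    c,R,t=cal; K=np.array([[c['fx'],0,c['cx']],[0,c['fy'],c['cy']],[0,0,1.]])
    d=(np.array(uv,float)-[c['cx'],c['cy']])/[c['fx'],c['fy']]; s=d.copy()
    for _ in range(30): s=d/(1+c['k1']*(s@s))
    return -R.T@t, R.T@np.array([s[0],s[1],1.])
def onz(uv,cal,z):
    o,d=ray(uv,cal); return o+d*(z-o[2])/d[2]
def tri(obs):
    A=np.zeros((3,3));b=np.zeros(3);rs=[]
    for uv,cal in obs:
        o,d=ray(uv,cal);d/=np.linalg.norm(d);P=np.eye(3)-np.outer(d,d);A+=P;b+=P@o;rs.append((o,P))
    X=np.linalg.solve(A,b); return X,[np.linalg.norm(P@(X-o)) for o,P in rs]
def proj(X,cal):
    c,R,t=cal;p=R@np.array(X)+t;s=p[:2]/p[2];s=s*(1+c['k1']*(s@s));return s*[c['fx'],c['fy']]+[c['cx'],c['cy']]
E
python3 - <<'E'
from h import *
s=read_state();print(s)
for n in ('scene','top'):
    im=camera(n);np.save(n,im);save(n,im)
    c=get_calibration(n);print(n,c['fx'],c['k1'],-np.array(c['R']).T@np.array(c['t']))
    save(n+'2',cv2.resize(im,(800,600)))
print(get_calibration('wrist')['mount'])
E
```

```text
pics
{'time': 0.0, 'joint_positions': array([ 1.20940991,  0.33286654, -0.06470183,  1.46095739,  0.02159974,
        1.34991982, -0.08849202]), 'joint_vel': array([-0.00051829,  0.00028247, -0.00014262,  0.00104014, -0.00025843,
       -0.00091501,  0.00048371]), 'joint_torque': array([-9.97892203e-04, -6.23255181e+01,  2.37148470e-02, -3.89895952e+01,
       -6.15258445e-02,  3.97784798e-02,  1.80192037e-04]), 'ee_pos': array([ 0.2075612 , -0.58906296,  0.19694964]), 'eef_rot': array([ 9.85684371e-01,  1.68599498e-01, -1.56274172e-04, -7.10806395e-04]), 'ft_force': array([-0.20492689, -0.16466443,  0.6572071 ]), 'torque': array([-0.02616063,  0.00971342,  0.09945297]), 'grip_force': 0.0, 'width': 0.08700989727064404}
scene 396.2310205522036 0.005418202400560907 [ 0.93731943 -0.14128985  0.82548782]
top 464.6719123262074 -0.1543139794650467 [ 0.35947615 -0.04442029  1.19145249]
[[ 3.81539750e-04 -9.57256458e-01 -2.89240259e-01  7.87705273e-02]
 [ 9.99999910e-01  3.11165078e-04  2.89292143e-04  9.72461045e-04]
 [-1.86925304e-04 -2.89240344e-01  9.57256491e-01 -1.86756773e-01]
 [ 0.00000000e+00  0.00000000e+00  0.00000000e+00  1.00000000e+00]]
```

View pics/scene2.png

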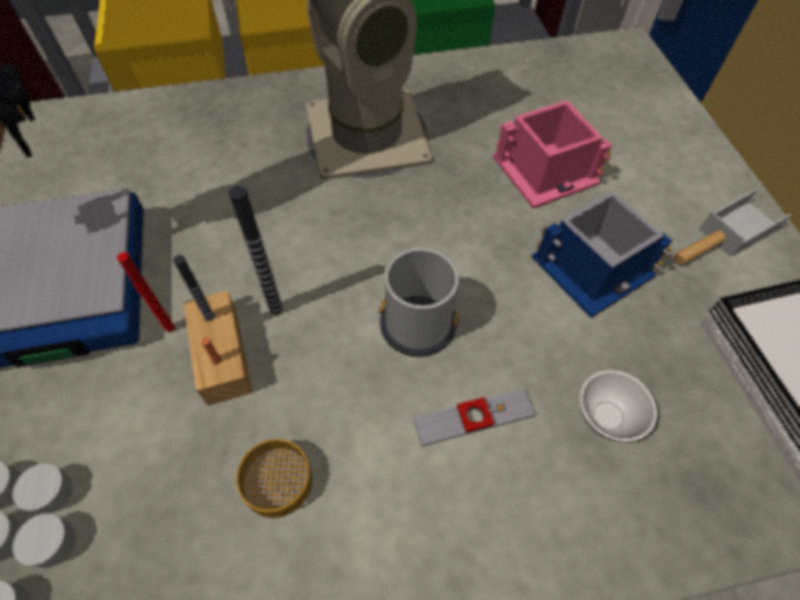

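View pics/top2.png

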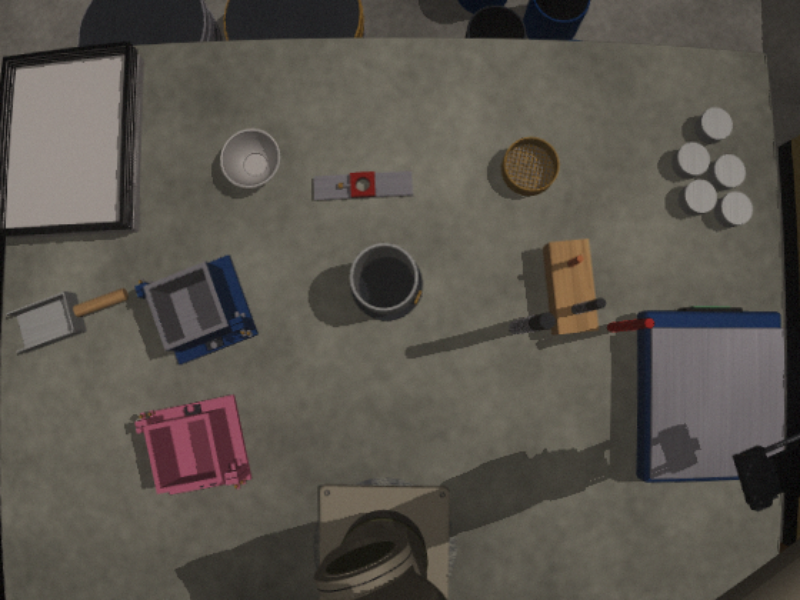

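The scene picture (800 px wide) shows these candidates:
- **Dowel:** a thin dark bar in the rack at (195,288), a thick dark bar standing on the bench at (257,250), and a red bar at (147,292). By the description, the dowel is the thin dark bar in the rack.
- **Mould:** the blue one at (605,250). The pink one at (553,150) is the decoy.
- **Guide:** at (475,415).

In the top view the dowel's top is at about (602,303) and the mould at (187,307).

```bash
python3 - <<'E'
from h import *
S=np.load('scene.npy');T=np.load('top.npy');cs=camRt('scene');ct=camRt('top')
def crop(im,x,y,w,h,W=400,H=300): return cv2.resize(im[y:y+h,x:x+w],(W,H),interpolation=cv2.INTER_CUBIC)
a=np.vstack([np.hstack([crop(S,100,160,100,75),crop(S,370,125,120,90)]),np.hstack([crop(T,350,170,120,90),crop(T,85,170,120,90)])])
save('c1',a)
# red boss
def boss(im,box):
    x,y,w,h=box;c=im[y:y+h,x:x+w].astype(int);m=((c[...,0]>1.8*c[...,1])&(c[...,0]>70)).astype(np.uint8)
    k,_=cv2.findContours(m,cv2.RETR_CCOMP,cv2.CHAIN_APPROX_NONE);k=max(k,key=cv2.contourArea)
    r=cv2.minAreaRect(k);return np.array(r[0])+[x,y],r
bs=boss(S,(290,260,90,60));bt=boss(T,(215,110,75,40));print(bs,bt)
print('boss',tri([(bs[0],cs),(bt[0],ct)]))
for z in(0.008,): print('bar ends',[onz(np.array(p)*.7,ct,z).round(3) for p in((313,190),(411,184))])
print('rack rough',[onz(np.array(p)*.7,ct,.06).round(3) for p in((547,241),(588,239),(598,330),(558,333))])
print('dowel top rough',tri([(np.array((180,259))*.7,cs),(np.array((603,303))*.7,ct)]))
print('proctor top',onz(np.array((384,278))*.7,ct,.135))
print('bigbar',tri([(np.array((238,191))*.7,cs),(np.array((548,321))*.7,ct)]))
print('red',tri([(np.array((122,257))*.7,cs),(np.array((649,322))*.7,ct)]))
E
```

```text
(array([332.60000229, 289.79999924]), ((42.60000228881836, 29.799999237060547), (21.50348663330078, 20.871028900146484), 71.56504821777344)) (array([253.19655991, 128.3586235 ]), ((38.19655990600586, 18.358623504638672), (16.6921443939209, 16.9412784576416), 85.2363510131836))
boss (array([0.65718849, 0.0456881 , 0.01491672]), [np.float64(0.00039179101169605125), np.float64(0.0003917910116960563)])
bar ends [array([0.647, 0.136, 0.008]), array([ 0.658, -0.043,  0.008])]
rack rough [array([ 0.547, -0.279,  0.06 ]), array([ 0.551, -0.351,  0.06 ]), array([ 0.394, -0.366,  0.06 ]), array([ 0.388, -0.297,  0.06 ])]
dowel top rough (array([ 0.42956826, -0.33004182,  0.20767918]), [np.float64(0.0022953350625039546), np.float64(0.0022953350625038497)])
proctor top [ 0.47237852 -0.00096395  0.135     ]
bigbar (array([ 0.3987675 , -0.23149813,  0.2861868 ]), [np.float64(0.0008097808527179925), np.float64(0.0008097808527179755)])
red (array([ 0.40200749, -0.40786632,  0.19713974]), [np.float64(0.0005087537858492773), np.float64(0.0005087537858493473)])
```

View pics/c1.png

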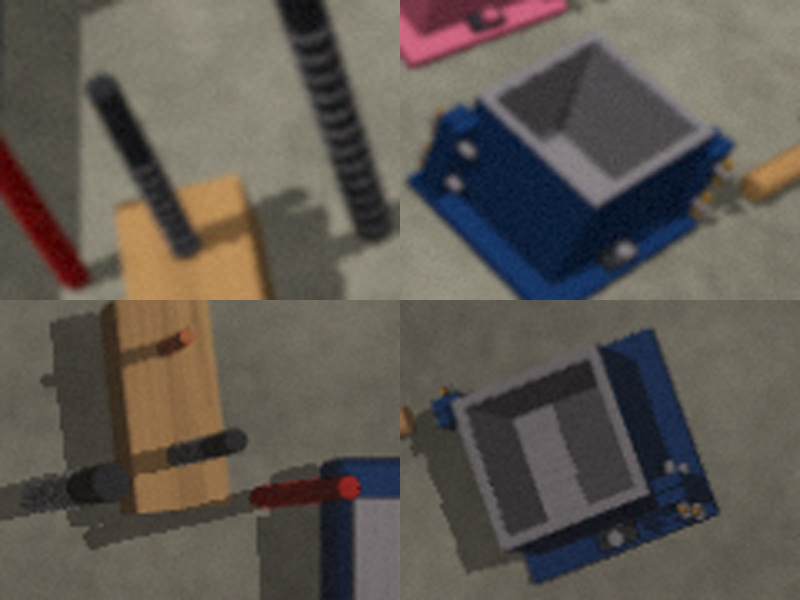

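The crop confirms the choice: the thin dark bar standing in the rack is the dowel (crop (100,85) in the scene view, (235,440) in the top view). The thick bar beside it stands on the bench. The blue mould's rim corners are readable in both views.

```bash
python3 - <<'E'
from h import *
cs=camRt('scene');ct=camRt('top')
sc=[(595,37),(483,97),(597,208),(713,130)];tc=[(503,548),(648,493),(597,347),(453,402)]
P=[]
for a,b in zip(sc,tc):
    u=np.array([370+(a[0]-400)*.3,125+a[1]*.3]);v=np.array([85+(b[0]-400)*.3,170+(b[1]-300)*.3])
    X,r=tri([(u,cs),(v,ct)]);P.append(X);print(X.round(4),np.round(r,4), onz(v,ct,.112).round(4))
P=np.array(P);print('mean',P.mean(0));e=P[1]-P[0];print([np.degrees(np.arctan2(*(P[j]-P[i])[1::-1])).round(1) for i,j in((0,1),(1,2),(2,3),(3,0))],[np.linalg.norm(P[i]-P[i-1]).round(3) for i in range(4)])
s=read_state();R=Ro.from_quat(s['eef_rot']).as_matrix();print(R.round(3))
d=R.T@(np.array([.657,.0457,.22])-s['ee_pos']);print('to guide, in units',d/.25)
E
```

```text
[0.3544 0.3674 0.1039] [0.0001 0.0001] [0.3544 0.3642 0.112 ]
[0.3955 0.2607 0.1088] [0.0019 0.0019] [0.3948 0.258  0.112 ]
[0.5006 0.3022 0.1055] [0.002 0.002] [0.4989 0.2982 0.112 ]
[0.4593 0.4054 0.1128] [0.0006 0.0006] [0.4591 0.4052 0.112 ]
mean [0.42745488 0.33392921 0.10774673]
[np.float64(-68.9), np.float64(21.5), np.float64(111.8), np.float64(-160.1)] [np.float64(0.112), np.float64(0.114), np.float64(0.113), np.float64(0.111)]
[[ 0.943  0.332 -0.   ]
 [ 0.332 -0.943  0.001]
 [-0.    -0.001 -1.   ]]
to guide, in units [ 2.53948896 -1.79749132 -0.08978622]
```

Emit:
carry_out:
  deltas:
    - {"dp": [0.85, -0.6, -0.6], "hand": 87, "spin": 0}
    - {"dp": [0.85, -0.6, -0.6], "hand": 87, "spin": 0}
    - {"dp": [0.85, -0.6, -0.6], "hand": 87, "spin": 0}
    - {"dp": [0.85, -0.6, -0.6], "hand": 87, "spin": 0}
    - {"dp": [0.85, -0.6, -0.6], "hand": 87, "spin": 0}
    - {"dp": [0.85, -0.6, -0.6], "hand": 87, "spin": 0}
    - {"dp": [0.85, -0.6, -0.6], "hand": 87, "spin": 0}

```text
time: 0.8
ee_pos: [0.3634, -0.3726, 0.3516]
eef_rot: [0.985, 0.173, 0.002, 0.002]
ft_force: [-0.4, -0.5, -0.1]
width: 0.0868
grip_force: 0.0
```

Emit:
carry_out:
  deltas:
    - {"dp": [0.85, -0.6, 0], "hand": 87, "spin": 0}
    - {"dp": [0.85, -0.6, 0], "hand": 87, "spin": 0}
    - {"dp": [0.85, -0.6, 0], "hand": 87, "spin": 0}
    - {"dp": [0.85, -0.6, 0], "hand": 87, "spin": 0}
    - {"dp": [0.85, -0.6, 0], "hand": 87, "spin": 0}
    - {"dp": [0.85, -0.6, 0], "hand": 87, "spin": 0}

```text
time: 1.4
ee_pos: [0.5111, -0.1594, 0.3471]
eef_rot: [0.985, 0.173, 0.0, -0.001]
ft_force: [-0.8, -0.6, 0.3]
width: 0.087
grip_force: 0.0
```

Emit:
carry_out:
  deltas:
    - {"dp": [0.84, -0.6, 0.5], "hand": 87, "spin": -0.41}
    - {"dp": [0.84, -0.6, 0.5], "hand": 87, "spin": -0.41}
    - {"dp": [0.84, -0.6, 0.5], "hand": 87, "spin": -0.41}
    - {"dp": [0.84, -0.6, 0.5], "hand": 87, "spin": -0.41}
    - {"dp": [0.84, -0.6, 0.5], "hand": 87, "spin": -0.41}
    - {"dp": [0.84, -0.6, 0.5], "hand": 87, "spin": -0.41}
    - {"dp": [0.84, -0.6, 0.5], "hand": 87, "spin": -0.41}
    - {"dp": [0.84, -0.6, 0.5], "hand": 87, "spin": -0.41}
    - {"dp": [0.84, -0.6, 0.5], "hand": 87, "spin": -0.41}
    - {"dp": [0.84, -0.6, 0.5], "hand": 87, "spin": -0.41}
    - {"dp": [0.84, -0.6, 0.5], "hand": 87, "spin": -0.41}

```text
time: 2.5
ee_pos: [0.657, 0.0452, 0.2222]
eef_rot: [0.688, 0.725, -0.0, -0.0]
ft_force: [0.2, -0.1, -0.9]
width: 0.087
grip_force: 0.0
```

```bash
cat >> h.py <<'E'
def bossw(im):
    c=im.astype(int);m=((c[...,0]>2*c[...,1])&(c[...,0]>60)).astype(np.uint8)
    k,h=cv2.findContours(m,cv2.RETR_CCOMP,cv2.CHAIN_APPROX_NONE);i=max(range(len(k)),key=lambda i:cv2.contourArea(k[i]) if h[0][i][3]<0 else 0)
    hs=[k[j] for j in range(len(k)) if h[0][j][3]==i]
    return k[i],max(hs,key=cv2.contourArea)
def grey(im):
    h=cv2.cvtColor(im,cv2.COLOR_RGB2HSV);return h
E
python3 - <<'E'
from h import *
s=read_state();im=camera('wrist');np.save('w1',im);save('w1',im);cal=camRt('wrist',s)
o,h=bossw(im);r=cv2.minAreaRect(o);e=cv2.fitEllipse(h);print(r,e)
z=.018
q=[onz(p,cal,z) for p in cv2.boxPoints(r)];print(np.round(q,4));print('boss c',np.mean(q,0),'hole',onz(e[0],cal,z))
for i in range(4): v=q[i]-q[i-1];print(np.linalg.norm(v).round(4),np.degrees(np.arctan2(v[1],v[0])).round(2))
E
```

```text
((279.0, 171.5), (35.0, 34.0), 90.0) ((279.133056640625, 170.95513916015625), (20.59119415283203, 21.690914154052734), 93.54835510253906)
[[0.6341 0.0652 0.018 ]
 [0.6756 0.0674 0.018 ]
 [0.6786 0.0234 0.018 ]
 [0.6358 0.0211 0.018 ]]
boss c [0.65604127 0.04430373 0.018     ] hole [0.65615375 0.04532098 0.018     ]
0.0442 92.18
0.0415 3.04
0.0442 -86.14
0.0428 -176.95
```

View pics/w1.png

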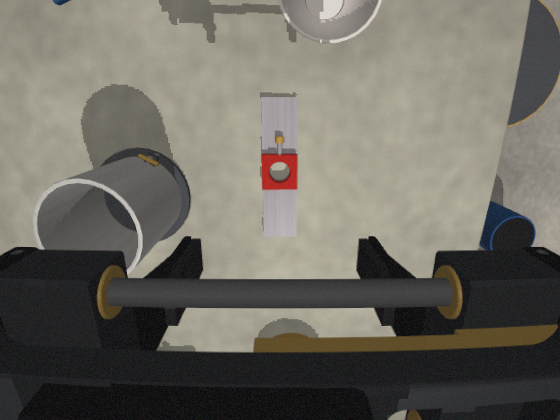

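The wrist view shows the guide with its boss at (279,171), square to the tool and central between the fingers. The proctor, lower left, is clear of the gripper.

Emit:
carry_out:
  deltas:
    - {"dp": [0, -0.003, 0.4], "hand": 87, "spin": 0}
    - {"dp": [0, -0.003, 0.4], "hand": 87, "spin": 0}
    - {"dp": [0, -0.003, 0.6], "hand": 75, "spin": 0}
    - {"dp": [0, -0.003, 0.75], "hand": 70, "spin": 0}
    - {"dp": [0, -0.003, 0.82], "hand": 65, "spin": 0}
    - {"dp": [0, -0.003, 0.85], "hand": 65, "spin": 0}
    - {"dp": [0, -0.003, 0.87], "hand": 60, "spin": 0}
    - {"dp": [0, -0.003, 0.87], "hand": 60, "spin": 0}
    - {"dp": [0, -0.003, 0.87], "hand": 52, "spin": 0}
    - {"dp": [0, -0.003, 0.87], "hand": 48, "spin": 0}
    - {"dp": [0, -0.003, 0.87], "hand": 44, "spin": 0}
    - {"dp": [0, -0.003, 0.87], "hand": 40, "spin": 0}
    - {"dp": [0, -0.003, 0.87], "hand": 40, "spin": 0}
    - {"dp": [0, -0.003, 0.87], "hand": 40, "spin": 0}
    - {"dp": [0, -0.003, 0.87], "hand": 40, "spin": 0}
  force: 30

```text
time: 4.05
ee_pos: [0.6563, 0.0459, 0.0052]
eef_rot: [0.687, 0.727, -0.0, 0.0]
ft_force: [0.1, -0.0, -0.8]
width: 0.0403
grip_force: 0.0
```

```bash
python3 - <<'E'
from h import *
print(read_state()['width'],read_state()['ee_pos']);im=camera('wrist');save('w2',im)
E
```

```text
0.040299888602828925 [0.65633068 0.04593274 0.00524854]
```

View pics/w2.png

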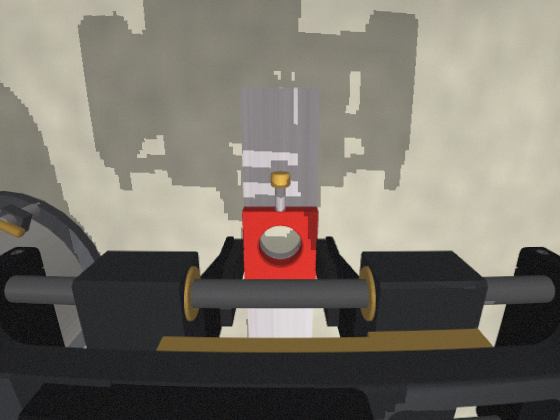

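Emit:
carry_out:
  deltas:
    - {"dp": [0, 0, 0], "hand": 30, "spin": 0}
    - {"dp": [0, 0, 0], "hand": 30, "spin": 0}
    - {"dp": [0, 0, 0], "hand": 30, "spin": 0}
    - {"dp": [0, 0, 0], "hand": 30, "spin": 0}
  force: 30

```text
time: 4.5
ee_pos: [0.6563, 0.0459, 0.0052]
eef_rot: [0.687, 0.727, -0.0, 0.0]
ft_force: [0.4, -0.9, 0.2]
width: 0.0304
grip_force: 0.0
```

```bash
python3 - <<'E'
from h import *
s=read_state();im=camera('wrist');S=camera('scene');cal=camRt('wrist',s)
R=Ro.from_quat(s['eef_rot']).as_matrix()
for d in ([0,.02,0],[0,-.02,0],[0,.02,-.019],[0,-.02,-.019]): print(proj(s['ee_pos']+R@np.array(d),cal))
o,h=bossw(im);e=cv2.fitEllipse(h);print(e,onz(e[0],cal,.018))
c=cv2.resize(S[220:340,260:420],(400,300),interpolation=2);a=np.hstack([cv2.resize(im,(400,300)),c]);save('w3',a)
E
```

```text
[311.85741848 235.24088162]
[248.30602462 235.22114601]
[315.05685467 248.11979079]
[245.2591049  248.09982467]
((279.75018310546875, 241.95436096191406), (34.65999221801758, 42.10866928100586), 90.26868438720703) [0.65605102 0.04700693 0.018     ]
```

View pics/w3.png

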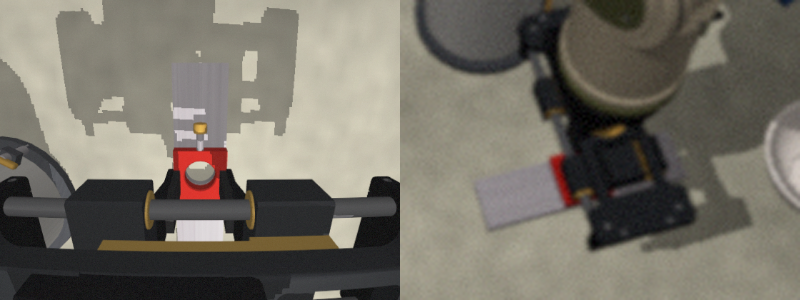

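```bash
python3 - <<'E'
from h import *
print(get_calibration('wrist')['fx'])
w2=cv2.imread('pics/w2.png')[:,:,::-1];w3=camera('wrist');save('w3f',w3)
for im in (w2,w3):
    c=im.astype(int);m=(c[...,0]>2*c[...,1])&(c[...,0]>60)
    for r in range(204,284,6):
        x=np.where(m[r])[0];print(r,(x.min(),x.max(),len(x)) if len(x) else None,end=' ')
    print()
    d=c.sum(2)<120
    for r in range(210,280,8): print(r,''.join('#' if d[r,x] else ('r' if m[r,x] else '.') for x in range(210,350,2)))
c=w3[200:290,210:350];save('w3c',np.hstack([cv2.resize(w2[200:290,210:350],(400,258)),cv2.resize(c,(400,258))]))
E
```

```text
320.5518683501167
204 None 210 (np.int64(243), np.int64(316), 65) 216 (np.int64(242), np.int64(317), 76) 222 (np.int64(243), np.int64(317), 75) 228 (np.int64(243), np.int64(316), 51) 234 (np.int64(243), np.int64(316), 38) 240 (np.int64(243), np.int64(316), 33) 246 (np.int64(243), np.int64(316), 34) 252 (np.int64(243), np.int64(315), 41) 258 (np.int64(243), np.int64(315), 59) 264 (np.int64(244), np.int64(315), 72) 270 (np.int64(244), np.int64(315), 72) 276 (np.int64(245), np.int64(315), 71) 282 None 
210 .................rrrrrrrrrrrrrrrr.....rrrrrrrrrrrrrrrr................
218 ................rrrrrrrrrrrrrrrrrrrrrrrrrrrrrrrrrrrrrr................
226 .................rrrrrrrrrrrrrrr.......rrrrrrrrrrrrrrr................
234 .................rrrrrrrrr..................rrrrrrrrrr................
242 ........########.rrrrrrrr.....................rrrrrrrr########........
250 ......###########rrrrrrrrr..................rrrrrrrrrr##########......
258 ....#############rrrrrrrrrrrrrrr.......rrrrrrrrrrrrrr##############...
266 #################rrrrrrrrrrrrrrrrrrrrrrrrrrrrrrrrrrrr#############
[... 541 characters left out ...]
int64(307), 56) 282 None 
210 .................rrrrrrrrrrrrrrrr.....rrrrrrrrrrrrrrrr................
218 .................rrrrrrrrrrrrrrrrrrrrrrrrrrrrrrrrrrrrr................
226 .................rrrrrrrrrrrrrrr.......rrrrrrrrrrrrrrr................
234 .................rrrrrrrrr..................rrrrrrrrrr................
242 ............#########rrrr.....................rrr########.............
250 ...........##########rrrrr..................rrrrr##########...........
258 ###......############rrrrrrrrrrr.......rrrrrrrrrr############.......##
266 ..#...###############rrrrrrrrrrrrrrrrrrrrrrrrrrrr################.....
274 ....#################rrrrrrrrrrrrrrrrrrrrrrrrrrrr##################...
```

View pics/w3c.png

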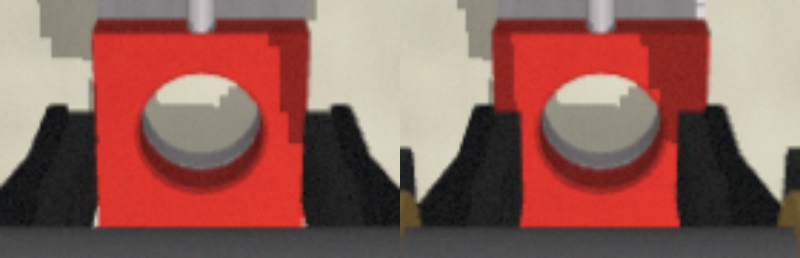

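The close-up shows the fingertips standing above the boss, not beside it: the finger edges start at row 238, and their gap corresponds to about 25 mm above the stated TCP. The real tips are therefore shorter than stated. I'll open the fingers and go down carefully, watching the force.

Emit:
carry_out:
  deltas:
    - {"dp": [0, 0, 0], "hand": 60, "spin": 0}
    - {"dp": [0, 0, 0], "hand": 60, "spin": 0}
    - {"dp": [0, 0, 0], "hand": 60, "spin": 0}
    - {"dp": [0, 0, 0.02], "hand": 60, "spin": 0}
    - {"dp": [0, 0, 0.035], "hand": 60, "spin": 0}
    - {"dp": [0, 0, 0.05], "hand": 60, "spin": 0}
    - {"dp": [0, 0, 0.06], "hand": 60, "spin": 0}
    - {"dp": [0, 0, 0.06], "hand": 60, "spin": 0}

```text
time: 5.45
ee_pos: [0.656, 0.0459, -0.0104]
eef_rot: [0.687, 0.727, -0.0, -0.0]
ft_force: [0.4, -0.7, 0.6]
width: 0.0602
grip_force: 0.0
```

Emit:
carry_out:
  deltas:
    - {"dp": [0, 0, 0.012], "hand": 60, "spin": 0}
    - {"dp": [0, 0, 0.024], "hand": 60, "spin": 0}
    - {"dp": [0, 0, 0.03], "hand": 60, "spin": 0}
    - {"dp": [0, 0, 0.03], "hand": 60, "spin": 0}

```text
time: 5.85
ee_pos: [0.6561, 0.0459, -0.0176]
eef_rot: [0.687, 0.727, -0.0, -0.0]
ft_force: [-0.4, -0.3, 0.2]
width: 0.0602
grip_force: 0.0
```

```bash
python3 - <<'E'
from h import *
s=read_state();print(s['ee_pos'],s['ft_force'],s['width'])
c=camera('wrist').astype(int);m=(c[...,0]>2*c[...,1])&(c[...,0]>60);d=c.sum(2)<120
for r in range(190,300,6): print(r,''.join('#' if d[r,x] else ('r' if m[r,x] else '.') for x in range(190,370,2)))
E
```

```text
[ 0.65613633  0.04589553 -0.01758704] [-0.39348509 -0.2682204   0.17029306] 0.06015821835370206
190 ..........................................................................................
196 ..........................................................................................
202 ..........................................................................................
208 ..........................................................................................
214 ..........................................................................................
220 .........................rrrrrrrrrrrrrrrrrr......rrrrrrrrrrrrrrrrr........................
226 ........................rrrrrrrrrrrrrrrrrrrrrrrrrrrrrrrrrrrrrrrrrrr.......................
232 ........................rrrrrrrrrrrrrrrrrrrrrrrrrrrrrrrrrrrrrrrrrrr.......................
238 ..........###...........rrrrrrrrrrrrrrrrrrrrrrrrrrrrrrrrrrrrrrrrrrr..........####.........
244 ........##########......rrrrrrrrrrrrrrr.............rrrrrrrrrrrrrrr......#########........
250 ......############......rrrrrrrrrrrr...................rrrrrrrrrrrr......###########......
256 ....##############.......rrrrrrrrr.......................rrrrrrrrr......##############....
262 .#################.......rrrrrrrrr.......................rrrrrrrrr......#################.
268 ##################.......rrrrrrrrrrr...................rrrrrrrrrrr......##################
274 ##################.......rrrrrrrrrrrrrrr............rrrrrrrrrrrrrr.......#################
280 ..........................................................................................
286 ..........................................................................................
292 ..........................................................................................
298 ..........................................................................................
```

Emit:
carry_out:
  deltas:
    - {"dp": [0, 0, 0.012], "hand": 60, "spin": 0}
    - {"dp": [0, 0, 0.012], "hand": 50, "spin": 0}
    - {"dp": [0, 0, 0.012], "hand": 46, "spin": 0}
    - {"dp": [0, 0, 0.012], "hand": 40, "spin": 0}
    - {"dp": [0, 0, 0.012], "hand": 36, "spin": 0}
    - {"dp": [0, 0, 0.012], "hand": 36, "spin": 0}
    - {"dp": [0, 0, 0.012], "hand": 36, "spin": 0}
    - {"dp": [0, 0, 0.012], "hand": 36, "spin": 0}
  force: 30

```text
time: 6.7
ee_pos: [0.6565, 0.0459, -0.0202]
eef_rot: [0.687, 0.727, 0.0, 0.0]
ft_force: [1.2, -0.7, -0.2]
width: 0.0438
grip_force: 30.0
```

Emit:
carry_out:
  deltas:
    - {"dp": [0, 0, -0.1], "hand": 36, "spin": 0}
    - {"dp": [0, 0, -0.25], "hand": 36, "spin": 0}
    - {"dp": [0, 0, -0.43], "hand": 36, "spin": 0}
    - {"dp": [0, 0, -0.6], "hand": 36, "spin": 0}
    - {"dp": [0.05, -0.03, -0.68], "hand": 36, "spin": 0}
    - {"dp": [0.15, -0.1, -0.68], "hand": 36, "spin": 0}
    - {"dp": [0.3, -0.2, -0.68], "hand": 36, "spin": 0}
    - {"dp": [0.45, -0.3, -0.68], "hand": 36, "spin": 0}
    - {"dp": [0.6, -0.43, -0.68], "hand": 36, "spin": 0}
  force: 45

```text
time: 7.6
ee_pos: [0.5382, 0.191, 0.148]
eef_rot: [0.687, 0.727, -0.001, -0.001]
ft_force: [0.8, 0.5, -5.0]
width: 0.044
grip_force: 45.0
```

Emit:
carry_out:
  deltas:
    - {"dp": [0.14, -0.14, 0], "hand": 36, "spin": -0.03}
    - {"dp": [0.27, -0.28, 0], "hand": 36, "spin": -0.06}
    - {"dp": [0.36, -0.38, 0], "hand": 36, "spin": -0.1}
    - {"dp": [0.39, -0.42, 0], "hand": 36, "spin": -0.1}
    - {"dp": [0.39, -0.42, 0], "hand": 36, "spin": -0.1}
    - {"dp": [0.39, -0.42, 0], "hand": 36, "spin": -0.1}

```text
time: 8.2
ee_pos: [0.4303, 0.2802, 0.1489]
eef_rot: [0.565, 0.825, -0.001, 0.0]
ft_force: [0.8, 0.1, -5.3]
width: 0.0435
grip_force: 45.0
```

```bash
python3 - <<'E'
from h import *
s=read_state();im=camera('wrist');np.save('w4',im);np.save('w4s',np.r_[s['ee_pos'],s['eef_rot']]);print(s['ee_pos'],s['eef_rot'],s['width'],s['grip_force']);save('w4',cv2.resize(im,(800,600)))
E
```

```text
[0.43027147 0.28021438 0.14893048] [ 5.65492021e-01  8.24753445e-01 -7.16589702e-04  1.23849860e-04] 0.04352262773597593 44.9996817111969
```

View pics/w4.png

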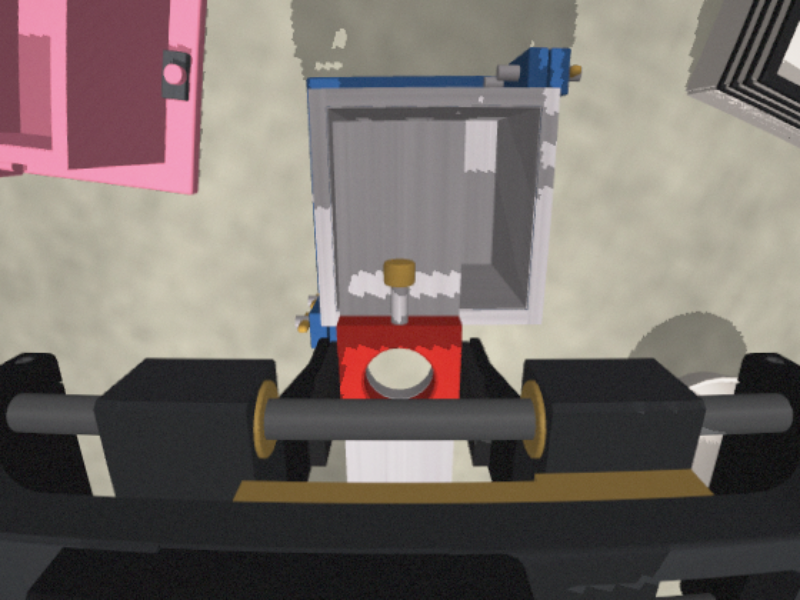

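The mould's bright rim shows clearly at 800 px scale, with outer corners near (311,88), (560,88), (541,322) and (322,325). The held boss is at (400,370). I'll measure both more finely.

```bash
cat >> h.py <<'E'
def scan(im,kind,pos,lo,hi):
    # outermost rim pixel along a scanline (grey-mauve: blue not much above red, not beige)
    c=cv2.GaussianBlur(im,(3,3),0).astype(int)
    ln=c[pos,lo:hi] if kind=='row' else c[lo:hi,pos]
    m=(ln[:,2]-ln[:,0]>=-2)&(ln[:,2]-ln[:,0]<25)&(ln.sum(1)>240)
    return np.where(m)[0]+lo
E
python3 - <<'E'
from h import *
im=np.load('w4.npy');v=np.load('w4s.npy');s=dict(ee_pos=v[:3],eef_rot=v[3:]);cal=camRt('wrist',s)
for x in (240,300,360): print(x,[tuple(im[r,x]) for r in range(52,72,2)])
print([tuple(im[150,x]) for x in range(216,236,2)]);print([tuple(im[150,x]) for x in range(372,396,2)]);print([tuple(im[r,360]) for r in range(216,234,2)])
z=.112
L=[(scan(im,'row',r,205,260)[0],r) for r in range(75,200,12)]
Rr=[(scan(im,'row',r,340,400)[-1]+1,r) for r in range(75,215,12)]
F=[(x,scan(im,'col',x,50,90)[0]) for x in range(230,385,14)]
N=[(x,scan(im,'col',x,190,240)[-1]+1) for x in range(332,375,6)]
for n,e in zip('LRFN',(L,Rr,F,N)):
    w=np.array([onz(p,cal,z)[:2] for p in e]);f=cv2.fitLine(w.astype(np.float32),cv2.DIST_HUBER,0,.001,.001).ravel()
    res=np.abs((w-f[2:])@[-f[1],f[0]]);print(n,e[0],e[-1],'ang',np.degrees(np.arctan2(f[1],f[0])).round(2)%180,'pt',f[2:].round(4),'res',res.max().round(4))
o,h=bossw(im);e=cv2.fitEllipse(h);print('hole',e, onz(e[0],cal,.187))
for t in (h,): print(h.reshape(-1,2).min(0),h.reshape(-1,2).max(0))
E
```

```text
240 [(np.uint8(133), np.uint8(130), np.uint8(118)), (np.uint8(39), np.uint8(67), np.uint8(107)), (np.uint8(44), np.uint8(70), np.uint8(112)), (np.uint8(38), np.uint8(70), np.uint8(108)), (np.uint8(44), np.uint8(74), np.uint8(112)), (np.uint8(125), np.uint8(122), np.uint8(129)), (np.uint8(135), np.uint8(130), np.uint8(133)), (np.uint8(136), np.uint8(131), np.uint8(133)), (np.uint8(136), np.uint8(132), np.uint8(134)), (np.uint8(141), np.uint8(136), np.uint8(139))]
300 [(np.uint8(133), np.uint8(131), np.uint8(124)), (np.uint8(40), np.uint8(70), np.uint8(107)), (np.uint8(41), np.uint8(70), np.uint8(108)), (np.uint8(40), np.uint8(70), np.uint8(109)), (np.uint8(62), np.uint8(84), np.uint8(118)), (np.uint8(137), np.uint8(132), np.uint8(135)), (np.uint8(140), np.uint8(135), np.uint8(138)), (np.uint8(135), np.uint8(131), np.uint8(135)), (np.uint8(134), np.uint8(131), np.uint8(133)), (np.uint8(139), np.uint8(135), np.uint8(137))]
360 [(np.uint8(115), np.uint8(112), np.uint8(114)), (np.uint8(98), np.uint8(93), np.uint8(95)), (np.uint8(66), np.uint8(68), np.uint8(76)), (np.uint8(30), np.uint8(45
[... 1182 characters left out ...]
), (np.uint8(189), np.uint8(184), np.uint8(168)), (np.uint8(187), np.uint8(181), np.uint8(163)), (np.uint8(184), np.uint8(180), np.uint8(162))]
[(np.uint8(140), np.uint8(138), np.uint8(141)), (np.uint8(203), np.uint8(194), np.uint8(200)), (np.uint8(199), np.uint8(192), np.uint8(194)), (np.uint8(196), np.uint8(190), np.uint8(194)), (np.uint8(206), np.uint8(197), np.uint8(201)), (np.uint8(208), np.uint8(200), np.uint8(204)), (np.uint8(210), np.uint8(205), np.uint8(185)), (np.uint8(213), np.uint8(208), np.uint8(189)), (np.uint8(214), np.uint8(207), np.uint8(189))]Traceback (most recent call last):
  File "<stdin>", line 9, in <module>
IndexError: index -1 is out of bounds for axis 0 with size 0
```

```bash
sed -i 's/>=-2)/>=-11)/; s/<25)&(ln.sum(1)>240)/<14)\&(ln.sum(1)>240)/' h.py
cat > m.py <<'E'
from h import *
def mould(im,cal,z,segs):
    out={}
    for n,e in segs.items():
        w=np.array([onz(p,cal,z)[:2] for p in e]);f=cv2.fitLine(w.astype(np.float32),cv2.DIST_HUBER,0,.001,.001).ravel()
        nn=np.array([-f[1],f[0]]);res=np.abs((w-f[2:])@nn);out[n]=f
        print(n,e[0],e[-1],'ang',np.degrees(np.arctan2(f[1],f[0])).round(2)%180,'res',res.max().round(4))
    X=lambda a,b:(lambda A:np.linalg.solve(A,[A[0]@a[2:],A[1]@b[2:]]))(np.array([[-a[1],a[0]],[-b[1],b[0]]],float))
    C=np.array([X(out[a],out[b]) for a,b in('LF','FR','RN','NL')]);print('corners',C.round(4),'sides',np.linalg.norm(C-np.roll(C,1,0),axis=1).round(4),'centre',C.mean(0).round(4))
    return C
E
python3 - <<'E'
from m import *
im=np.load('w4.npy');v=np.load('w4s.npy');s=dict(ee_pos=v[:3],eef_rot=v[3:]);cal=camRt('wrist',s)
L=[(scan(im,'row',r,205,260)[0],r) for r in range(75,200,12)]
Rr=[(scan(im,'row',r,355,410)[-1]+1,r) for r in range(75,215,12)]
F=[(x,scan(im,'col',x,57,90)[0]) for x in range(230,345,12)]
N=[(x,scan(im,'col',x,190,240)[-1]+1) for x in range(332,375,6)]
for z in(.112,.105,.119): mould(im,cal,z,dict(L=L,R=Rr,F=F,N=N))
o,h=bossw(im);e=cv2.fitEllipse(h);print('hole',e, onz(e[0],cal,.187))
R=Ro.from_quat(v[3:]).as_matrix();print('hole in tool',R.T@(onz(e[0],cal,.187)-v[:3]),np.degrees(np.arctan2(R[1,0],R[0,0])))
E
```

```text
L (np.int64(214), 75) (np.int64(221), 195) ang 111.47 res 0.0003
R (np.int64(391), 75) (np.int64(381), 207) ang 111.57 res 0.0004
F (230, np.int64(63)) (338, np.int64(61)) ang 21.69 res 0.0004
N (332, np.int64(227)) (374, np.int64(227)) ang 21.01 res 0.0
corners [[0.3513 0.3632]
 [0.4601 0.4064]
 [0.5027 0.2988]
 [0.3932 0.2567]] sides [0.1144 0.1171 0.1157 0.1173] centre [0.4268 0.3313]
L (np.int64(214), 75) (np.int64(221), 195) ang 111.47 res 0.0003
R (np.int64(391), 75) (np.int64(381), 207) ang 111.57 res 0.0004
F (230, np.int64(63)) (338, np.int64(61)) ang 21.69 res 0.0004
N (332, np.int64(227)) (374, np.int64(227)) ang 21.01 res 0.0
corners [[0.3497 0.3635]
 [0.4619 0.4081]
 [0.5058 0.2971]
 [0.3929 0.2537]] sides [0.1179 0.1208 0.1194 0.121 ] centre [0.4276 0.3306]
L (np.int64(214), 75) (np.int64(221), 195) ang 111.47 res 0.0003
R (np.int64(391), 75) (np.int64(381), 207) ang 111.57 res 0.0004
F (230, np.int64(63)) (338, np.int64(61)) ang 21.69 res 0.0004
N (332, np.int64(227)) (374, np.int64(227)) ang 21.01 res 0.0
corners [[0.3529 0.3629]
 [0.4583 0.4048]
 [0.4995 0.3005]
 [0.3934 0.2598]] sides [0.1108 0.1134 0.1121 0.1136] centre [0.426 0.332]Traceback (most recent call last):
  File "<stdin>", line 8, in <module>
  File "h.py", line 28, in bossw
    return k[i],max(hs,key=cv2.contourArea)
                ~~~^^^^^^^^^^^^^^^^^^^^^^^^
ValueError: max() iterable argument is empty
```

```bash
python3 - <<'E'
from m import *
im=np.load('w4.npy');v=np.load('w4s.npy');s=dict(ee_pos=v[:3],eef_rot=v[3:]);cal=camRt('wrist',s)
c=im.astype(int);m=(c[...,0]>2*c[...,1])&(c[...,0]>60)
for r in range(220,286,5):
    x=np.where(m[r,230:330])[0]+230
    if len(x): g=np.where(~m[r,x[0]:x[-1]])[0]+x[0];print(r,x[0],x[-1],(g[0],g[-1]) if len(g) else '')
R=Ro.from_quat(v[3:]).as_matrix()
col=[np.where(~m[235:290,x])[0] for x in (275,280,285)];print(col)
for z in(.187,): print(R.T@(onz((279.7,262),cal,z)-v[:3]),np.degrees(np.arctan2(R[1,0],R[0,0])))
E
```

```text
225 237 321 (np.int64(274), np.int64(285))
230 236 322 
235 236 322 
240 236 323 
245 236 322 (np.int64(269), np.int64(289))
250 237 322 (np.int64(261), np.int64(297))
255 237 322 (np.int64(257), np.int64(301))
260 237 322 (np.int64(256), np.int64(302))
265 238 322 (np.int64(257), np.int64(301))
270 238 321 (np.int64(260), np.int64(299))
275 238 321 (np.int64(265), np.int64(293))
[array([ 9, 10, 11, 12, 13, 14, 15, 16, 17, 18, 19, 20, 21, 22, 23, 24, 25,
       26, 27, 28, 29, 30, 31, 32, 33, 34, 35, 36, 37, 38, 39, 40, 41, 42,
       43, 44, 45, 46, 47, 48, 49, 50, 51, 52, 53, 54]), array([ 9, 10, 11, 12, 13, 14, 15, 16, 17, 18, 19, 20, 21, 22, 23, 24, 25,
       26, 27, 28, 29, 30, 31, 32, 33, 34, 35, 36, 37, 38, 39, 40, 41, 42,
       43, 44, 45, 46, 47, 48, 49, 50, 51, 52, 53, 54]), array([ 9, 10, 11, 12, 13, 14, 15, 16, 17, 18, 19, 20, 21, 22, 23, 24, 25,
       26, 27, 28, 29, 30, 31, 32, 33, 34, 35, 36, 37, 38, 39, 40, 41, 42,
       43, 44, 45, 46, 47, 48, 49, 50, 51, 52, 53, 54])]
[ 0.00131212 -0.00062737 -0.03807024] 111.12707927777309
```

Emit:
carry_out:
  deltas:
    - {"dp": [0.1, 0.03, 0], "hand": 36, "spin": -0.002}
    - {"dp": [0.17, 0.056, 0], "hand": 36, "spin": -0.002}
    - {"dp": [0.19, 0.063, 0], "hand": 36, "spin": -0.002}
    - {"dp": [0.19, 0.063, 0.05], "hand": 36, "spin": -0.002}
    - {"dp": [0.19, 0.063, 0.12], "hand": 36, "spin": -0.002}
    - {"dp": [0.19, 0.063, 0.17], "hand": 36, "spin": -0.002}
    - {"dp": [0.19, 0.063, 0.2], "hand": 36, "spin": -0.002}
    - {"dp": [0.19, 0.063, 0.21], "hand": 36, "spin": -0.002}
    - {"dp": [0.19, 0.063, 0.215], "hand": 36, "spin": -0.002}
    - {"dp": [0.19, 0.063, 0.215], "hand": 36, "spin": -0.002}

```text
time: 9.25
ee_pos: [0.4281, 0.3312, 0.0963]
eef_rot: [0.562, 0.827, 0.0, 0.0]
ft_force: [-0.7, 0.3, -5.5]
width: 0.0434
grip_force: 45.0
```

Emit:
carry_out:
  deltas:
    - {"dp": [0, 0, 0.003], "hand": 36, "spin": 0}
    - {"dp": [0, 0, 0.006], "hand": 36, "spin": 0}
    - {"dp": [0, 0, 0.009], "hand": 36, "spin": 0}
    - {"dp": [0, 0, 0.011], "hand": 36, "spin": 0}
    - {"dp": [0, 0, 0.011], "hand": 36, "spin": 0}

```text
time: 9.75
ee_pos: [0.4278, 0.3311, 0.0932]
eef_rot: [0.562, 0.827, -0.0, 0.0]
ft_force: [0.0, 0.3, -6.5]
width: 0.0434
grip_force: 45.0
```

Emit:
carry_out:
  deltas:
    - {"dp": [-0.004, -0.001, 0], "hand": 36, "spin": 0}
    - {"dp": [-0.004, -0.001, 0.002], "hand": 36, "spin": 0}
    - {"dp": [-0.004, -0.001, 0.004], "hand": 36, "spin": 0}
    - {"dp": [-0.004, -0.001, 0.006], "hand": 36, "spin": 0}
    - {"dp": [-0.004, -0.001, 0.006], "hand": 36, "spin": 0}

```text
time: 10.25
ee_pos: [0.4279, 0.3301, 0.0918]
eef_rot: [0.562, 0.827, -0.0, 0.0]
ft_force: [-1.3, -1.2, -3.9]
width: 0.0437
grip_force: 45.0
```

Emit:
carry_out:
  deltas:
    - {"dp": [0, 0, 0.002], "hand": 36, "spin": 0}
    - {"dp": [0, 0, 0.004], "hand": 36, "spin": 0}
    - {"dp": [0, 0, 0.004], "hand": 36, "spin": 0}

```text
time: 10.55
ee_pos: [0.428, 0.3301, 0.0917]
eef_rot: [0.562, 0.827, -0.0, 0.0]
ft_force: [-4.0, -4.5, 8.7]
width: 0.0436
grip_force: 45.0
```

Emit:
carry_out:
  deltas:
    - {"dp": [0, 0, -0.002], "hand": 36, "spin": 0}
    - {"dp": [0, 0, -0.002], "hand": 46, "spin": 0}
    - {"dp": [0, 0, -0.002], "hand": 52, "spin": 0}
    - {"dp": [0, 0, -0.002], "hand": 60, "spin": 0}
    - {"dp": [0, 0, -0.002], "hand": 60, "spin": 0}
    - {"dp": [0, 0, -0.04], "hand": 60, "spin": 0}
    - {"dp": [0, 0, -0.12], "hand": 60, "spin": 0}
    - {"dp": [0, 0, -0.25], "hand": 60, "spin": 0}
    - {"dp": [-0.1, 0, -0.4], "hand": 60, "spin": 0}
    - {"dp": [-0.2, 0, -0.5], "hand": 60, "spin": 0}
    - {"dp": [-0.2, 0, -0.5], "hand": 60, "spin": 0}
    - {"dp": [-0.2, 0, -0.5], "hand": 60, "spin": 0}

```text
time: 11.75
ee_pos: [0.4467, 0.2835, 0.2163]
eef_rot: [0.563, 0.827, 0.0, 0.0]
ft_force: [-0.4, 0.1, -1.0]
width: 0.0599
grip_force: 0.0
```

```bash
python3 - <<'E'
from h import *
s=read_state();im=camera('wrist');np.save('w5',im);np.save('w5s',np.r_[s['ee_pos'],s['eef_rot']]);print(s['ee_pos'],s['eef_rot'],s['ft_force']);save('w5',cv2.resize(im,(800,600)))
E
```

```text
[0.4466757  0.28349884 0.21633226] [5.62816856e-01 8.26581356e-01 4.58892586e-04 4.88008288e-04] [-0.36644065  0.11508347 -1.03419883]
```

View pics/w5.png

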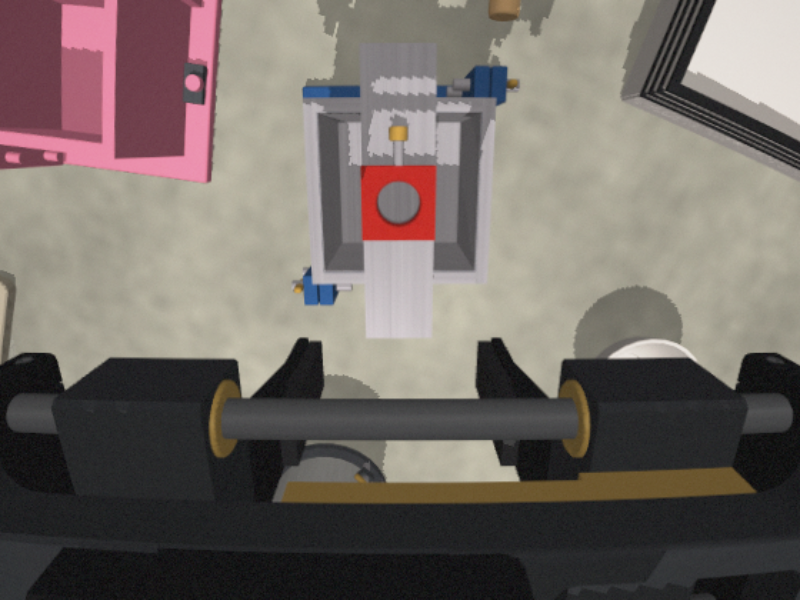

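The guide lies across two walls of the mould, square to them. Its hole is at (398,202), with the rim spanning (305,97) to (490,282). I'll put numbers on it.

```bash
python3 - <<'E'
from m import *
im=np.load('w5.npy');v=np.load('w5s.npy');s=dict(ee_pos=v[:3],eef_rot=v[3:]);cal=camRt('wrist',s)
L=[(scan(im,'row',r,205,235)[0],r) for r in range(78,182,8)]
Rr=[(scan(im,'row',r,325,365)[-1]+1,r) for r in range(80,190,8)]
F=[(x,scan(im,'col',x,66,90)[0]) for x in list(range(222,248,5))+[310,316,322,328]]
N=[(x,scan(im,'col',x,180,215)[-1]+1) for x in list(range(308,336,4))]
C=mould(im,cal,.112,dict(L=L,R=Rr,F=F,N=N))
o,h=bossw(im);e=cv2.fitEllipse(h);H=onz(e[0],cal,.13);print('hole',e,H,'err',H[:2]-C.mean(0))
r=cv2.minAreaRect(o);q=np.array([onz(p,cal,.13) for p in cv2.boxPoints(r)]);print('boss c',q.mean(0),[np.degrees(np.arctan2(*(q[i]-q[i-1])[1::-1])).round(1) for i in range(4)])
for n,(a,b) in dict(barL=((230,280),range(45,115,8)),barR=((280,330),range(45,115,8)),barLn=((235,280),range(200,232,5)),barRn=((280,320),range(200,232,5))).items(): pass
# dowel again: fixed cameras
S=camera('scene');T=camera('top');np.save('S2',S);np.save('T2',T)
for nm,I,b in(('scene',S,(118,170,40,60)),('top',T,(385,195,45,40))):
    x,y,w,hh=b;g=I[y:y+hh,x:x+w].astype(int).sum(2)
    print(nm);print('\n'.join(''.join('#' if p<150 else ('+' if p<220 else '.') for p in row) for row in g))
E
```

```text
L (np.int64(212), 78) (np.int64(217), 174) ang 111.64 res 0.0005
R (np.int64(347), 80) (np.int64(342), 184) ang 111.62 res 0.0004
F (222, np.int64(69)) (328, np.int64(68)) ang 22.61 res 0.0013
N (308, np.int64(199)) (332, np.int64(199)) ang 22.57 res 0.0008
corners [[0.3524 0.3632]
 [0.4594 0.4077]
 [0.5023 0.2993]
 [0.3954 0.2549]] sides [0.1165 0.1158 0.1166 0.1158] centre [0.4274 0.3313]
hole ((278.4778747558594, 141.25315856933594), (30.923545837402344, 31.089887619018555), 61.11343002319336) [0.42719754 0.32899537 0.13      ] err [-0.00019217 -0.002296  ]
boss c [0.42743776 0.32843854 0.13      ] [np.float64(110.3), np.float64(21.5), np.float64(-67.3), np.float64(-158.5)]
scene
........................................
+.......................................
+.......................................
........................................
........................................
+.......................................
+.......................................
........................................
........................................
......++++.............................
[... 3195 characters left out ...]
..........
####++++++++++++.............................
####++++++++.................................
####++.......................................
#####........................................
#####........................................
#####.......................................+
#####....................................+###
#####+...............................+++#####
#####+............................++++++#####
#####+...........................++++++######
+####+......................++++++++++++#####
+####+...................++++++++++++++++####
+####+...............+++++++++++++++++++++++.
+#####........+++++++++++++++++++++++++++....
+++#++++++++++++++++++++++++++++++++.........
```

The guide's hole is within about 2 mm of the mould's centre and square to it, which is good enough. Next I'll measure the dowel.

```bash
python3 - <<'E'
from h import *
S=np.load('S2.npy');T=np.load('T2.npy');cs=camRt('scene');ct=camRt('top')
X,r=tri([((126,181.3),cs),((421.2,211.3),ct)]);print('dowel top',X,r)
# width midpoints along the free shaft, scene; intersect with top-view axis
X2,r2=tri([((145.5,219.5),cs),((401,216.5),ct)]);print('dowel at rack top',X2,r2)
s=read_state();R=Ro.from_quat(s['eef_rot']).as_matrix()
for z in(.30,.1395): print(R.T@(np.array([X[0],X[1],z])-s['ee_pos'])/.25)
E
```

```text
dowel top [ 0.43117007 -0.32856111  0.20937382] [np.float64(0.0013670834255295017), np.float64(0.0013670834255294954)]
dowel at rack top [ 0.42883442 -0.32576046  0.06272862] [np.float64(0.0037052221751588854), np.float64(0.003705222175158894)]
[-2.25711549 -0.95797256 -0.33941495]
[-2.25724337 -0.95711977  0.30258447]
```

Emit:
carry_out:
  deltas:
    - {"dp": [0, 0, -0.2], "hand": 60, "spin": 0}
    - {"dp": [-0.16, -0.07, -0.34], "hand": 60, "spin": 0}
    - {"dp": [-0.75, -0.32, -0.34], "hand": 60, "spin": 0}
    - {"dp": [-0.75, -0.32, -0.34], "hand": 60, "spin": 0}
    - {"dp": [-0.75, -0.32, -0.34], "hand": 60, "spin": 0}
    - {"dp": [-0.75, -0.32, -0.34], "hand": 60, "spin": 0}
    - {"dp": [-0.75, -0.32, -0.34], "hand": 60, "spin": 0}

```text
time: 12.6
ee_pos: [0.4406, 0.0776, 0.3001]
eef_rot: [0.564, 0.826, -0.001, -0.0]
ft_force: [-1.1, 0.7, 0.6]
width: 0.0604
grip_force: 0.0
```

Emit:
carry_out:
  deltas:
    - {"dp": [-0.75, -0.32, 0], "hand": 60, "spin": 0}
    - {"dp": [-0.75, -0.32, 0], "hand": 60, "spin": 0}
    - {"dp": [-0.75, -0.32, 0], "hand": 60, "spin": 0}
    - {"dp": [-0.75, -0.32, 0], "hand": 60, "spin": 0}
    - {"dp": [-0.75, -0.32, 0], "hand": 60, "spin": 0}

```text
time: 13.1
ee_pos: [0.4347, -0.1285, 0.2994]
eef_rot: [0.565, 0.825, -0.0, -0.001]
ft_force: [0.0, 0.4, 0.2]
width: 0.06
grip_force: 0.0
```

Emit:
carry_out:
  deltas:
    - {"dp": [-0.757, -0.318, 0], "hand": 60, "spin": 0}
    - {"dp": [-0.757, -0.318, 0], "hand": 60, "spin": 0}
    - {"dp": [-0.757, -0.318, 0], "hand": 60, "spin": 0}
    - {"dp": [-0.757, -0.318, 0], "hand": 60, "spin": 0}
    - {"dp": [-0.757, -0.318, 0], "hand": 60, "spin": 0}
    - {"dp": [-0.757, -0.318, 0], "hand": 60, "spin": 0}
    - {"dp": [-0.757, -0.318, 0], "hand": 60, "spin": 0}

```text
time: 13.8
ee_pos: [0.4325, -0.3266, 0.3004]
eef_rot: [0.561, 0.828, 0.001, -0.0]
ft_force: [0.6, 0.2, 0.6]
width: 0.06
grip_force: 0.0
```

```bash
python3 - <<'E'
from h import *
s=read_state();im=camera('wrist');np.save('w6',im);np.save('w6s',np.r_[s['ee_pos'],s['eef_rot']]);print(s['ee_pos'],s['eef_rot']);cal=camRt('wrist',s)
print(proj((.431,-.3285,.21),cal),proj((.431,-.3285,.06),cal))
save('w6',cv2.resize(im,(800,600)))
E
```

```text
[ 0.43250029 -0.32663761  0.300369  ] [ 5.60839263e-01  8.27924452e-01  5.32179606e-04 -3.73791892e-04]
[277.88661317 197.73130935] [278.3136535  167.04088823]
```

View pics/w6.png

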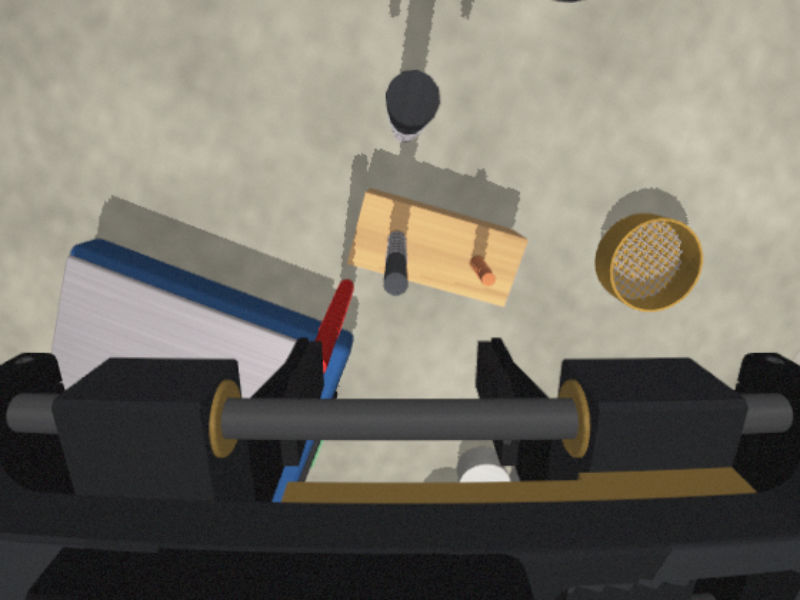

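The wrist view shows the dowel's top at (396,283), within 1 px of the prediction, and the shaft upright. The red bar at (345,290) and the thick bar at (412,100) are clear of the gripper. Going down to grip it.

Emit:
carry_out:
  deltas:
    - {"dp": [-0.005, -0.0085, 0.15], "hand": 60, "spin": 0}
    - {"dp": [-0.005, -0.0085, 0.3], "hand": 60, "spin": 0}
    - {"dp": [-0.005, -0.0085, 0.43], "hand": 60, "spin": 0}
    - {"dp": [-0.005, -0.0085, 0.55], "hand": 60, "spin": 0}
    - {"dp": [-0.005, -0.0085, 0.62], "hand": 60, "spin": 0}
    - {"dp": [-0.005, -0.0085, 0.643], "hand": 60, "spin": 0}
    - {"dp": [-0.005, -0.0085, 0.643], "hand": 50, "spin": 0}
    - {"dp": [-0.005, -0.0085, 0.643], "hand": 40, "spin": 0}
    - {"dp": [-0.005, -0.0085, 0.643], "hand": 30, "spin": 0}
    - {"dp": [-0.005, -0.0085, 0.643], "hand": 22, "spin": 0}
    - {"dp": [-0.005, -0.0085, 0.643], "hand": 16, "spin": 0}
    - {"dp": [-0.005, -0.0085, 0.643], "hand": 10, "spin": 0}
    - {"dp": [-0.005, -0.0085, 0.643], "hand": 8, "spin": 0}
    - {"dp": [-0.005, -0.0085, 0.643], "hand": 8, "spin": 0}
    - {"dp": [-0.005, -0.0085, 0.643], "hand": 8, "spin": 0}
  force: 45

```text
time: 15.35
ee_pos: [0.43, -0.331, 0.1402]
eef_rot: [0.562, 0.827, 0.0, 0.0]
ft_force: [2.3, 1.1, 1.2]
width: 0.0151
grip_force: 45.0
```

Gripped. Next I'll lift it straight up, step away from the thick bar and carry it over.

Emit:
carry_out:
  deltas:
    - {"dp": [0, 0, -0.03], "hand": 8, "spin": 0}
    - {"dp": [0, 0, -0.1], "hand": 8, "spin": 0}
    - {"dp": [0, 0, -0.2], "hand": 8, "spin": 0}
    - {"dp": [0, 0, -0.32], "hand": 8, "spin": 0}
    - {"dp": [0, 0, -0.45], "hand": 8, "spin": 0}
    - {"dp": [0, 0, -0.58], "hand": 8, "spin": 0}
    - {"dp": [0, 0, -0.66], "hand": 8, "spin": 0}
    - {"dp": [0, 0.03, -0.68], "hand": 8, "spin": 0}
    - {"dp": [0.01, 0.12, -0.68], "hand": 8, "spin": 0}
    - {"dp": [0.01, 0.22, -0.68], "hand": 8, "spin": 0}
    - {"dp": [0.01, 0.3, -0.68], "hand": 8, "spin": 0}
    - {"dp": [0.01, 0.3, -0.68], "hand": 8, "spin": 0}

```text
time: 16.55
ee_pos: [0.5003, -0.2984, 0.3079]
eef_rot: [0.561, 0.828, 0.001, -0.002]
ft_force: [0.4, 0.9, -4.1]
width: 0.0149
grip_force: 45.0
```

```bash
python3 - <<'E'
from h import *
s=read_state();print(s['ee_pos'],s['eef_rot'],s['width'],s['ft_force'],s['torque'])
R=Ro.from_quat(s['eef_rot']).as_matrix();print(R.T@(np.array([.4272,.33,.31])-s['ee_pos'])/.25)
E
```

```text
[ 0.50025834 -0.29842674  0.30792611] [ 5.60542660e-01  8.28123710e-01  7.07394163e-04 -1.59561052e-03] 0.014911805525838193 [ 0.41776627  0.86940309 -4.07931314] [ 0.05146596 -0.11820813 -0.02242925]
[ 2.44232939e+00  6.62735938e-01 -3.13295938e-04]
```

Emit:
carry_out:
  deltas:
    - {"dp": [0.08, 0.02, 0], "hand": 8, "spin": 0}
    - {"dp": [0.22, 0.06, 0], "hand": 8, "spin": 0}
    - {"dp": [0.36, 0.1, 0], "hand": 8, "spin": 0}
    - {"dp": [0.5, 0.14, 0], "hand": 8, "spin": 0}
    - {"dp": [0.66, 0.18, 0], "hand": 8, "spin": 0}
    - {"dp": [0.82, 0.22, 0], "hand": 8, "spin": 0}

```text
time: 17.15
ee_pos: [0.4729, -0.0893, 0.309]
eef_rot: [0.563, 0.827, -0.001, -0.001]
ft_force: [0.3, 0.2, -3.4]
width: 0.0151
grip_force: 45.0
```

Emit:
carry_out:
  deltas:
    - {"dp": [0.15, 0.04, 0], "hand": 8, "spin": 0}
    - {"dp": [0.3, 0.08, 0], "hand": 8, "spin": 0}
    - {"dp": [0.45, 0.12, 0], "hand": 8, "spin": 0}
    - {"dp": [0.6, 0.16, 0], "hand": 8, "spin": 0}
    - {"dp": [0.72, 0.19, 0], "hand": 8, "spin": 0}
    - {"dp": [0.82, 0.22, 0], "hand": 8, "spin": 0}

```text
time: 17.75
ee_pos: [0.4488, 0.1219, 0.3093]
eef_rot: [0.562, 0.827, -0.001, -0.0]
ft_force: [-0.3, 0.4, -3.9]
width: 0.0147
grip_force: 45.0
```

Emit:
carry_out:
  deltas:
    - {"dp": [0.15, 0.04, 0], "hand": 8, "spin": 0}
    - {"dp": [0.3, 0.08, 0], "hand": 8, "spin": 0}
    - {"dp": [0.45, 0.12, 0], "hand": 8, "spin": 0}
    - {"dp": [0.58, 0.16, 0], "hand": 8, "spin": 0}
    - {"dp": [0.69, 0.19, 0], "hand": 8, "spin": 0}
    - {"dp": [0.77, 0.21, 0], "hand": 8, "spin": 0}
    - {"dp": [0.8, 0.22, 0], "hand": 8, "spin": 0}
    - {"dp": [0.8, 0.22, 0], "hand": 8, "spin": 0}
    - {"dp": [0.8, 0.22, 0], "hand": 8, "spin": 0}

```text
time: 18.65
ee_pos: [0.428, 0.3254, 0.3095]
eef_rot: [0.563, 0.827, -0.001, 0.0]
ft_force: [0.3, -0.4, -3.7]
width: 0.0152
grip_force: 45.0
```

```bash
python3 - <<'E'
from h import *
s=read_state();print(s['ee_pos'],s['eef_rot'],s['width'],s['ft_force'])
W=camera('wrist');S=camera('scene');T=camera('top');save('w7',W);np.save('w7',W);np.save('w7s',np.r_[s['ee_pos'],s['eef_rot']])
save('v8',np.vstack([np.hstack([cv2.resize(S[80:230,380:500],(400,500),interpolation=2)[:300],cv2.resize(T[160:265,80:220],(400,300),interpolation=2)]),np.hstack([cv2.resize(W[0:300],(400,300)),cv2.resize(S[140:245,360:500],(400,300),interpolation=2)])]))
np.save('S8',S);np.save('T8',T)
cal=camRt('wrist',s);cs=camRt('scene')
o,h=bossw(W);print(cv2.boundingRect(o),cv2.boundingRect(h))
c=W.astype(int);m=(c[...,0]>2*c[...,1])&(c[...,0]>60);d=c.sum(2)<170
for r in range(110,270,5): print(r,''.join('#' if d[r,x] else ('r' if m[r,x] else '.') for x in range(220,340,2)))
for p in((.4272,.329,.13),(.4272,.33,.178)): print(proj(p,cal),proj(p,cs))
E
```

```text
[0.42795224 0.32538786 0.30954025] [ 5.62747576e-01  8.26628535e-01 -6.17237059e-04  2.24308272e-04] 0.015216537515666756 [ 0.25582953 -0.35302517 -3.6672341 ]Traceback (most recent call last):
  File "<stdin>", line 7, in <module>
  File "h.py", line 28, in bossw
    return k[i],max(hs,key=cv2.contourArea)
                ~~~^^^^^^^^^^^^^^^^^^^^^^^^
ValueError: max() iterable argument is empty
```

```bash
python3 - <<'E'
from h import *
W=np.load('w7.npy');v=np.load('w7s.npy');s=dict(ee_pos=v[:3],eef_rot=v[3:]);cal=camRt('wrist',s);cs=camRt('scene');ct=camRt('top');S=np.load('S8.npy');T=np.load('T8.npy')
for p in((.4272,.329,.13),(.4272,.33,.178),(.4272,.329,.21)): print(proj(p,cal),proj(p,cs),proj(p,ct))
def asc(I,x0,x1,sx,y0,y1,sy,th):
    c=I.astype(int);m=(c[...,0]>1.8*c[...,1])&(c[...,0]>60);g=c.sum(2)
    for r in range(y0,y1,sy): print(r,''.join('r' if m[r,x] else('#' if g[r,x]<th else ('+' if g[r,x]<th*1.6 else '.')) for x in range(x0,x1,sx)))
asc(W,230,330,1,90,250,5,170)
print('scene');asc(S,405,455,1,90,200,3,150)
E
```

```text
[280.69256438 172.23595058] [429.51160215 153.829413  ] [128.23139922 213.52788092]
[281.21154087 180.85924563] [437.17218865 139.39543108] [120.63181804 212.11772189]
[280.98138197 189.74073383] [441.95943932 129.11964681] [115.91439679 211.10961576]
90 ....................................................................................................
95 ....................................................................................................
100 .........................................................................................+.........+
105 .............++++++++++++++++++........................................++++++............++.......++
110 ............++++++++++++++++++++.......................................++++++++++++++++++#++++++++##
115 ..............+++++++++++++++++........................................+++++++++++++######++++++++++
120 ....................................................................................................
125 ....................................................................................................
130 ......
[... 3846 characters left out ...]
........+rrrrrrrrrrrrr##########++++++++
165 .....................+rrrrr#+#+##########+++++++++
168 .......................+##+++++++#######++++......
171 .....................++####+++++++####++.........+
174 ...................++++++#####+++++++.......++####
177 ........++##+.......+++.++++#+++.......++#########
180 ...++##########+........+.........++##############
183 ##################++..........+###################
186 ######################+..++#######################
189 ##################################################
192 ##############################################++++
195 #########################################+++++++##
198 ##############################+...++#++++++++++...
```

Emit:
carry_out:
  deltas:
    - {"dp": [0.008, 0.002, 0.03], "hand": 8, "spin": 0}
    - {"dp": [0.008, 0.002, 0.08], "hand": 8, "spin": 0}
    - {"dp": [0.008, 0.002, 0.12], "hand": 8, "spin": 0}
    - {"dp": [0.008, 0.002, 0.14], "hand": 8, "spin": 0}
    - {"dp": [0.008, 0.002, 0.148], "hand": 8, "spin": 0}
    - {"dp": [0.008, 0.002, 0.148], "hand": 8, "spin": 0}
    - {"dp": [0.008, 0.002, 0.148], "hand": 8, "spin": 0}

```text
time: 19.5
ee_pos: [0.4274, 0.3289, 0.2733]
eef_rot: [0.562, 0.827, 0.0, 0.0]
ft_force: [0.3, 0.9, -3.5]
width: 0.0149
grip_force: 45.0
```

```bash
cat >> h.py <<'E'
def asc(I,x0,x1,sx,y0,y1,sy,th):
    c=I.astype(int);m=(c[...,0]>1.8*c[...,1])&(c[...,0]>60);g=c.sum(2)
    for r in range(y0,y1,sy): print(r,''.join('r' if m[r,x] else('#' if g[r,x]<th else ('+' if g[r,x]<th*1.6 else '.')) for x in range(x0,x1,sx)))
E
python3 - <<'E'
from h import *
s=read_state();print(s['ee_pos'],s['eef_rot']);W=camera('wrist');np.save('w9',W);np.save('w9s',np.r_[s['ee_pos'],s['eef_rot']]);cal=camRt('wrist',s)
z=s['ee_pos'][2]-.1302
print('foot z',z,'hole c',proj((.4272,.329,.13),cal),'foot',proj(np.r_[s['ee_pos'][:2]+.002*np.array([-.37,.93]),z],cal))
asc(W,235,330,1,145,240,3,170)
S=camera('scene');print('scene');asc(S,405,455,1,130,175,2,150)
E
```

```text
[0.42736896 0.32891092 0.27327432] [5.62295592e-01 8.26936280e-01 2.20121757e-04 8.79027144e-05]
foot z 0.14307431797665696 hole c [279.92804159 182.56712083] foot [280.0771306 183.7682693]
145 .+++++++++.......................................+................................+++++++++....
148 .+++++++++........................................................................+++++++++....
151 .+++++++++........................................................................+++++++++....
154 .+++++++++........................................................................+++++++++....
157 .+++++++++........................................................................++++++++.....
160 ..++++++++.......................................................................+++++++++.....
163 ..++++++++...............rrrrrrrrrrrrrrrrrrrrrrrrrrrrrrrrrrrrrrrrrr..............+++++++++.....
166 ..++++++++...............rrrrrrrrrrrrrrrrrrrrrrrrrrrrrrrrrrrrrrrrrr..............+++++++++.....
169 ..+++++++++..............rrrrrrrrrrrrrrrrrrrrrrrrrrrrrrrrrrrrrrrrrr..............+++++++++.....
172 ..++++
[... 2860 characters left out ...]
+++rrrrrrrrrrr####+##+++++++++++........
152 +++++++++++rrrrrrrrrrrrrrr####rrrr++++............
154 +++++++++++rrrrrrrrr++++++####rrrrrrr.............
156 ++++++......rrrrrrrrr++++++++rrrrrrrrr.....+++....
158 +++...........rrrrrrrrrr+++rrrrrrrrrrr++++++++....
160 ................rrrrrrrrrrrrrrrrrrr########+++....
162 ..................+rrrrrrrrrrrrr##########++++++++
164 .....................rrrrrrrr############+++++++++
166 .......................rr#+++++#########+++++++...
168 .......................++#+++++++#######+++++.....
170 ....................+++###+++.++++#####++.........
172 .....................++####+++++++###++........++#
174 ...................++++++####++++++++.......++####
```

The foot is centred over the hole: in the wrist view the hole's centre is at (280,182.6), and the foot's centre is at (280,185), as expected for its height. Lowering it.

Emit:
carry_out:
  deltas:
    - {"dp": [0.003, 0, 0.02], "hand": 8, "spin": 0}
    - {"dp": [0.003, 0, 0.04], "hand": 8, "spin": 0}
    - {"dp": [0.003, 0, 0.07], "hand": 8, "spin": 0}
    - {"dp": [0.003, 0, 0.11], "hand": 8, "spin": 0}
    - {"dp": [0.003, 0, 0.15], "hand": 8, "spin": 0}
    - {"dp": [0.003, 0, 0.19], "hand": 8, "spin": 0}
    - {"dp": [0.003, 0, 0.22], "hand": 8, "spin": 0}
    - {"dp": [0.003, 0, 0.24], "hand": 8, "spin": 0}
    - {"dp": [0.003, 0, 0.24], "hand": 8, "spin": 0}
    - {"dp": [0.003, 0, 0.24], "hand": 8, "spin": 0}

```text
time: 20.6
ee_pos: [0.427, 0.3296, 0.2132]
eef_rot: [0.562, 0.827, 0.0, 0.0]
ft_force: [-0.6, -0.0, -3.8]
width: 0.0151
grip_force: 45.0
```

```bash
python3 - <<'E'
from h import *
s=read_state();print(s['ee_pos'],s['eef_rot'],s['ft_force']);W=camera('wrist');cal=camRt('wrist',s)
print('hole c',proj((.4272,.329,.13),cal))
asc(W,235,330,1,165,240,3,170)
E
```

```text
[0.42704674 0.32959613 0.21318849] [5.62264026e-01 8.26957768e-01 1.20575163e-04 3.87125667e-05] [-0.56908887 -0.04843686 -3.83615932]
hole c [280.15794391 199.26748518]
165 +..+...................................................................................++..++++
168 ..+....................................................................................+++.++.+
171 .......................................................................................++...++.
174 +++.+................rrrrrrrrrrrrrrrrrrrrr+......+rrrrrrrrrrrrrrrrrrrr.................++++..+.
177 +...................rrrrrrrrrrrrrrrrrrrrrrrrrrrrrrrrrrrrrrrrrrrrrrrrrrr................+++.++.+
180 ++..................rrrrrrrrrrrrrrrrrrrrrrrrrrrrrrrrrrrrrrrrrrrrrrrrrrr................+++.+++.
183 .+..+...............rrrrrrrrrrrrrrrrrrrrrrrrrrrrrrrrrrrrrrrrrrrrrrrrrrr................+++.+++.
186 +.+.+...............rrrrrrrrrrrrrrrrrrrrrrr+++#+++rrrrrrrrrrrrrrrrrrrrr...............+++++++..
189 ++...................rrrrrrrrrrrrrrrr.+...++++++...+....rrrrrrrrrrrrrrr...............+++++.+.+
192 ...++................rrrrr
[... 869 characters left out ...]

219 ++...................rrrrrrrrrrrr..+#++............+++...rrrrrrrrrrrrrr..................+++++.
222 ++...................rrrrrrrrrrr..+...++#########++....+.rrrrrrrrrrrrrr....................++++
225 +..................................+#++............++#+....................................++++
228 ..................................+....++########+.....++....................................++
231 ...................................+#################++.......................................+
234 .................................+########+#++##########.......................................
237 ..............+######+..........########################+...........+######+...................
```

Emit:
carry_out:
  deltas:
    - {"dp": [0, 0, 0.04], "hand": 8, "spin": 0}
    - {"dp": [0, 0, 0.08], "hand": 8, "spin": 0}
    - {"dp": [0, 0, 0.12], "hand": 8, "spin": 0}
    - {"dp": [0, 0, 0.16], "hand": 8, "spin": 0}
    - {"dp": [0, 0, 0.195], "hand": 8, "spin": 0}
    - {"dp": [0, 0, 0.22], "hand": 8, "spin": 0}
    - {"dp": [0, 0, 0.233], "hand": 8, "spin": 0}
    - {"dp": [0, 0, 0.236], "hand": 8, "spin": 0}
    - {"dp": [0, 0, 0.236], "hand": 8, "spin": 0}
    - {"dp": [0, 0, 0.236], "hand": 8, "spin": 0}
    - {"dp": [0, 0, 0.236], "hand": 8, "spin": 0}

```text
time: 21.75
ee_pos: [0.4271, 0.3296, 0.1543]
eef_rot: [0.562, 0.827, 0.0, 0.0]
ft_force: [0.7, -0.8, -3.1]
width: 0.0149
grip_force: 45.0
```

```bash
python3 - <<'E'
from h import *
s=read_state();print(s['ee_pos'],s['eef_rot'],s['ft_force'],s['torque'],np.abs(s['joint_vel']).max());W=camera('wrist');cal=camRt('wrist',s)
print('hole c',proj((.4272,.329,.13),cal),proj((.4271,.3313,.13),cal))
asc(W,225,335,1,165,245,3,170)
S=camera('scene');T=camera('top');cs=camRt('scene');ct=camRt('top')
for n,c in(('s',cs),('t',ct)): print(n,proj((.4272,.33,.224),c),proj((.4272,.329,.13),c))
print('scene');asc(S,405,465,1,100,175,2,150)
E
```

```text
[0.42714163 0.32956646 0.15427365] [5.62282227e-01 8.26945353e-01 2.20972329e-04 1.75994184e-04] [ 0.65209545 -0.78747053 -3.14258201] [-0.03443109 -0.11611887  0.0206695 ] 0.0015304639655628475
hole c [280.26603948 222.82527925] [281.34542625 219.91042456]
165 ++...+..........................................++.........................................................+.+
168 +.+...+.........................................+.........................................................++..
171 ....++..........................................+.......................................................++....
174 ...++...................................................................................................+.+...
177 .....+..................................................................................................++++.+
180 ..+.++..................................................................................................++..+.
183 ..+++.+.................................................................................................+++.+.
186 +.+.+............................
[... 4154 characters left out ...]
+rrrrrrrrr+++##+++#rrrrrrr....++..+++++...........
156 ++++++......rrrrrrrrr+++###+#rrrrrrrrr+..++++++........+++.+
158 +++...........rrrrrrrrrrrrrrrrrrrrrrrr++++#+++.......+....+.
160 ................+rrrrrrrrrrrrrrrrrrr#######+++++.........+..
162 ..................+rrrrrrrrrrrrr###++#####++++++++.........+
164 .....................rrrrrrrr#+######+###++++++.+++........+
166 .......................rr#+++###########+++++.............++
168 .......................++#+############+++++..........+####+
170 .....................++#######+#######+++..........+######++
172 .................++++++########++++##++.........+###########
174 ..............+++#+++++++######+++#+.........+#############+
```

```bash
python3 -c "
from bench import *
print(close_job())"
```

```text
the job is handed in; nothing more can be done
None
```

Job handed in at about 22 s with no verdict returned: the guide bar lies across the mould with its hole about 2 mm from the centre, and the dowel is held still and upright through it, its foot worked out (not seen) to be about 12 mm above the floor, with no sign of contact in the force reading.

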